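# Stop the block-cooling plate from rocking

## Task

The block-cooling plate rocks because its front left thumb screw was backed off and that foot hangs just clear of its foot cup. Turn that screw until all four feet carry the plate about equally, but no farther, or another foot comes off its cup; take your hand off, then prove it by pressing straight down on top of the left thumb screw and after it the right one with about 10 N: neither may give. Never bear down hard (a push of 30 N is too much), leave the plate where it stands with the paraffin blocks on it, leave the other things on the bench alone, and take your hand away at the end.

Things in the scene. Friction and masses are not known exactly. Their poses are not given: they have to be found in the camera images.
- plate: grey cooling plate, steel inlay, 186 mm deep (x) by 236 mm wide (y), 10 mm thick, about 2.5 kg, on four ball-ended feet at x = -70 (front) and +70 (rear), y = +95 (left) and -95 (right) mm; front feet are thumb screws, rear ones plain. Origin under its middle at worktop height, x to the rear, y to the left, z up; its top face is at z = 38 mm, with a 6 mm lip along the rear edge
- level (a point): centre of the round spirit level, 30 mm across and 7 mm high, set on the plate's top face midway between the thumb screws (-66, 0, 38 mm in the plate's frame); a small fitting
- screw_fl (a point): front left thumb screw: point on its axis in the plate's top face (fixed to the plate, does not go up and down with the screw). Knurled steel knob, 34 mm across, 18 mm high, its underside 12 mm (right length) to 15 mm (most backed off) above the plate. Right-hand thread, 3 mm a turn: clockwise from above drives foot and knob down. Stays where left (0.06 N m friction). Starts 2.6 to 6 rad too short
- screw_fr (a point): front right thumb screw, the same make: point on its axis in the plate's top face. It has the right length (knob's underside 12 mm, knob's top 30 mm above the plate) and need not be turned
- cup_fl: dark steel foot cup, 43 mm across, 11 mm high, floor 5 mm thick, loose, front left (under a thumb screw); origin at its underside; gives 0.05 mm per N. A 2 to 4 N push on the knob tips the plate until the hanging foot meets this floor. Under an 8 N push a knob of right length gives 0.3 to 0.4 mm, one D mm too short about D - 0.8 mm; right is within 0.6 rad either way
- cup_fr: dark steel foot cup, 43 mm across, 11 mm high, floor 5 mm thick, loose, front right (under a thumb screw); origin at its underside; gives 0.05 mm per N. Too long a left screw lifts this foot, or the rear left one
- cup_rl: dark steel foot cup, 43 mm across, 11 mm high, floor 5 mm thick, loose, rear left (under a plain foot); origin at its underside; gives 0.05 mm per N. Too long a left screw lifts this foot, or the front right one
- cup_rr: dark steel foot cup, 43 mm across, 11 mm high, floor 5 mm thick, loose, rear right (under a plain foot); origin at its underside; gives 0.05 mm per N. The plate's weight lies a little behind its middle, so this foot is down while the front left one hangs
- block_a: paraffin block on a tissue cassette, 28 x 41 x 10 mm, lying on the left of the plate's rear half; origin at the centre of its underside
- block_b: the same, on the right of the plate's rear half
- block_c: a third such block, on the worktop in front to the right; to be left alone
- pen: marker, 14 x 132 x 16 mm, on the worktop; to be left alone
- tweezers: steel forceps, 12 x 125 x 9 mm, on the worktop; to be left alone
- blades: white blade dispenser, 30 x 72 x 16 mm, on the worktop; to be left alone
- microtome_right: rotary microtome, a fixed beige machine about 0.3 m tall on a dark base, left of the plate and behind it (x 0.45 to 0.9 m, y 0 to 0.27 m); to be kept clear of, like its twin farther left (y 0.45 to 0.8 m)
- fine_brush: thin brush, 8 x 159 x 8 mm, on the worktop; to be left alone

How it is judged (in metres and radians):
On the way, in this order (a step that is already met when the one before it is completed fails the run):
1. with the hand off the plate, each of the four feet bears at least 3 N on its cup (contact force between plate and cup_fl above 3 N and contact force between plate and cup_fr above 3 N and contact force between plate and cup_rl above 3 N and contact force between plate and cup_rr above 3 N and linear speed of plate below 0.01 m/s and angular speed of plate below 0.05 rad/s and contact force between the fingers and plate below 0.1 N), for 0.3 s.
2. a push straight down on top of the left thumb screw, the hand above it, brings its cup to more than 9 N while the other three feet stay loaded (over 0.8 N) (contact force between plate and cup_fl above 9 N and contact force between plate and cup_fr above 0.8 N and contact force between plate and cup_rl above 0.8 N and contact force between plate and cup_rr above 0.8 N and z of the grasp point in the frame of screw_fl above 0.035 m and horizontal distance between the grasp point and screw_fl below 0.03 m), for 0.1 s.
3. the same for the right thumb screw (contact force between plate and cup_fr above 9 N and contact force between plate and cup_fl above 0.8 N and contact force between plate and cup_rl above 0.8 N and contact force between plate and cup_rr above 0.8 N and z of the grasp point in the frame of screw_fr above 0.035 m and horizontal distance between the grasp point and screw_fr below 0.03 m), for 0.1 s.
At the end, for the whole second after the job is handed in: each of the four feet bears at least 3 N on its cup, the plate is at rest within 20 mm of where it stood, both paraffin blocks still lie on it, and the robot touches nothing (all of step 1 and distance of plate from where it was at the start of the episode below 0.02 m and z of each of block_a, block_b in the frame of plate above 0.034 m).
It fails at once if a foot is forced onto its cup with more than 30 N (contact force between plate and cup_fl above 30 N or contact force between plate and cup_fr above 30 N or contact force between plate and cup_rl above 30 N or contact force between plate and cup_rr above 30 N).
It fails at once if the plate is shifted or lifted by more than 30 mm (distance of plate from where it was at the start of the episode above 0.03 m).
It fails at once if a paraffin block is pushed more than 25 mm or off the plate (distance of any of block_a, block_b from where it was at the start of the episode above 0.025 m).
It fails at once if another thing on the bench is moved by more than 20 mm (distance of any of block_c, pen, tweezers, blades, fine_brush from where it was at the start of the episode above 0.02 m).
It also fails if it takes over 72 s, if anything falls off the work surface, if the arm or the gripper's body presses on something with over 40 N, if the wrist force passes 120 N, or if a joint passes its speed limit or range.

## Robot

A 7-joint arm with a two-finger parallel gripper is mounted at the origin on a cart in front of the work surface, level with it; the furniture and walls round the work are solid. World frame = base frame: x ahead of the robot, y to its left, z up, the work surface at z = 0. Lengths are in mm, angles in rad, forces in N, time in s.
With the tool pointing down it reaches from about 400 to 875 mm from the base axis. Payload 4.4 kg.
Tool frame: the origin (TCP) lies midway between the tips of the shut fingers; the grasp point (between the pads) lies 19 mm behind it; z points along the fingers, y is the line along which they close (so a half turn about z gives the same grasp; the last joint's range is limited). The gripper opens to 85 mm and grips with 20 to 120 N. Pads are 22 mm wide; open, the fingers measure 114 mm over their backs; the gripper's body (76 mm by 85 mm) begins 54 mm behind the grasp point. The pads swing forward as they close: fully open they stand 13 mm farther back than shut.
Start: joints at [-1.282, 0.628, 0.038, 1.517, -0.027, 0.996, -0.02], TCP at [225.789, 609.538, 231.313] pointing down, gripper open.
Joint ranges: [-3.06, 3.06], [-0.37, 2.12], [-1.25, 1.32], [0.18, 2.47], [-1.1, 4.24], [0.23, 1.98], [-2.94, 2.94]. Speed limits (rad/s): [2.57, 2.57, 3.14, 3.14, 3.14, 3.14, 3.14].

## Interface

Orientations are given as [roll, pitch, yaw] about the fixed x, y, z axes, in that order (R = Rz(yaw) Ry(pitch) Rx(roll)).
In Python, from cell import telemetry, eyes, ctrl, finder gives the robot as it stands.
- The arm moves only by the tool move_arm, never from a script. Its argument "steps" is a list of rows, each a list of 7 numbers: the turn, a rotation vector about the world's x, y, z in degrees, then the shift along the world's x, y, z in m, then the finger opening in m, from 0 to 0.0854. A call has 1 to 5 rows; each row shifts and turns the commanded pose from where the row before left it; what a row does not reach is not made up. A row lasts 1/10 s, in which the tool goes at most 50 mm and 8.59 degrees, less where a joint would pass 70% of its speed; a pose out of reach is approached as far as the arm can. A call with a gripper value outside its range is refused whole. The fingers move at their own pace and stop on an object; the grip force is fixed at half the most. Time passes only in rows, so rows that do not move let the fingers close. It gives the time, the measured TCP pose, the force, the opening and the grip force at its end, in the units of the state.
- telemetry.read_state(): the state, without advancing time (a new reading comes with each control period).
- eyes.get_image(name): name is "scene" or "top" or "wrist"; returns (picture, depth): 420x560x3 uint8, blue, green, red; 420x560 float32, mm along the optical axis (not along the pixel's ray), 0 where there is no reading.
- eyes.calibration(name): a dict with "fx", "fy", "cx", "cy" (pixels), "position" and "attitude" of the camera in the world. Camera axes: x right, y down, z forward; pixel columns grow to the right and rows downward; lengths in mm; the calibration is good to about 2 mm. A picture is of the moment at which its call begins: read the wrist's pose just before it. calibration takes no time and is no camera call; for the wrist camera it gives the pose at the moment of the call.
- ctrl.finish_job(): hands the job in; it is judged then, once.
Trained networks look in the newest picture that a camera, given by its name, has taken for a name from the list of things; names that differ only in an ending like _2 or _b are one class to them, and where a whole thing is asked for, a point or a joint stands for the part that bears it (a point fixed in the world has none). Each returns a list of dicts, best first, with "confidence" (0 to 1); they miss things now and then, are a little off and sometimes report something else, mostly with a low value. They report only what shows in the picture. A call takes as long as a camera call.
- finder.boxes_of(camera, name): "location" ([x, y, z] in mm, in the coordinates of the camera as it stood for that picture, good to about 4 mm: the middle of the surface that is visible of it).
- finder.cut_out(camera, name): "mask" (420x560 bool, what is visible of it).
- finder.pinpoint(camera, name): "location" ([x, y, z] in mm, in the coordinates of the camera as it stood for that picture, good to about 4 mm: a listed point, or the origin of a listed thing).
The state is a dict: "clock": time; "qpos": joint angles; "qd": joint speeds; "tau": joint torques, N m; "eef_pos": TCP position; "tool_rot": TCP orientation; "force": force on the tool from outside, world axes, zero at the start; "torque": the same for the moment, N m; "width": finger opening in mm; "gripper_force": force on a finger pad.
Only numpy, scipy, OpenCV 4.12 (cv2) and the standard library are available. Lean on these libraries where they do the work, as an engineer would, in place of code of your own. Each camera call takes 0.05 s, during which the arm holds its last target. There are 200 camera calls.

## Working session

There is one attempt and no reset: what is moved stays moved. The work goes in short steps, Python scripts to look and compute and a tool call to move; the robot and the scene stay as the last step left them, time stands still between calls to the robot, and variables do not carry over. Pictures are saved under pics/ and viewed, at most 10 in all, crops included, and the job is handed in when it is done.

Besides the shell and the picture viewer there is one more tool, called after "Call:" as a command line: name --pt "numbers of a row" for each row, then --argument value for the rest. move_arm: Moves the arm, as the interface text tells. Its arguments: {"type":"object","properties":{"steps":{"type":"array"}},"required":["steps"]}

```bash
ls; mkdir -p pics
cat > h.py <<'E'
import numpy as np, cv2
from scipy.spatial.transform import Rotation as R
from cell import telemetry, eyes, ctrl, finder
def T(cam):
    c=eyes.calibration(cam); a=np.array(c["attitude"],float)
    M=a if a.shape==(3,3) else R.from_euler('xyz',a).as_matrix()
    return c,M,np.array(c["position"],float)
def world(cam,p):
    c,M,t=T(cam); return M@np.array(p,float)+t
def cloud(cam,d):
    c,M,t=T(cam); v,u=np.mgrid[:d.shape[0],:d.shape[1]]
    P=np.stack([(u-c["cx"])/c["fx"]*d,(v-c["cy"])/c["fy"]*d,d],-1)
    return P@M.T+t
E
python3 - <<'E'
from h import *
s=telemetry.read_state(); print(s)
for cam in("top","scene"):
    im,d=eyes.get_image(cam); cv2.imwrite(f"pics/{cam}1.png",im); print(eyes.calibration(cam))
    for n in("screw_fl","screw_fr","plate","level","pen","block_c","blades","tweezers","fine_brush"):
        print(cam,n,[(round(r["confidence"],2),world(cam,r["location"]).round(1).tolist()) for r in finder.pinpoint(cam,n)[:3]])
E
```

```text
pics
{'clock': 0.0, 'qpos': array([-1.28179435,  0.62935139,  0.03843963,  1.51838163, -0.02703387,
        0.99629684, -0.01998911]), 'qd': array([-6.86264597e-05,  1.10895395e-03, -8.85798790e-04,  5.07732414e-05,
        1.22810540e-03, -6.06670405e-04, -4.56404883e-04]), 'tau': array([-7.53588620e-05, -5.63398933e+01,  1.22538976e+00, -1.93444633e+01,
        1.07650782e-02,  1.03325781e-02,  7.92553010e-06]), 'eef_pos': array([225.55569539, 608.934978  , 230.38127205]), 'tool_rot': array([-3.13967298e+00, -3.83671115e-06,  2.78678471e+00]), 'force': array([ 1.31805029, -0.68637535,  0.13360032]), 'torque': array([ 0.01584419, -0.01976432, -0.03388888]), 'gripper_force': 0.0, 'width': 85.52567832336224}
{'fx': 394.34131188399147, 'fy': 394.34131188399147, 'cx': 276.51889972148314, 'cy': 219.2988036636042, 'position': array([ 378.47016241, -145.80022485, 1223.3913204 ]), 'attitude': array([-2.99312244, -0.00698911, -1.58469657])}
top screw_fl [(0.81, [544.7, -87.6, 36.9])]
top screw_fr [(0.75, [510.4, -276.9, 38.7]), (0.2, [396.4, 232.6, -1.3])]
top plate [(0.85, [599.3, -197.3, 0
[... 446 characters left out ...]
457668,  758.07939784]), 'attitude': array([-2.13656825,  0.01736997, -1.08932378])}
scene screw_fl [(0.85, [547.9, -89.2, 34.5]), (0.58, [418.5, -533.8, 0.3])]
scene screw_fr [(0.87, [511.1, -279.6, 39.0]), (0.63, [543.4, -91.0, 32.9])]
scene plate [(0.58, [594.3, -194.7, -2.9])]
scene level [(0.82, [529.8, -181.7, 41.7]), (0.61, [545.5, -88.7, 35.5]), (0.16, [509.9, -278.6, 38.6])]
scene pen [(0.7, [416.3, 64.4, 2.4])]
scene block_c [(0.72, [406.3, -400.6, 1.2]), (0.64, [599.5, -234.0, 39.0]), (0.43, [595.5, -195.5, -2.7])]
scene blades [(0.77, [398.9, 225.4, -0.6]), (0.24, [547.4, -90.0, 36.0])]
scene tweezers [(0.75, [420.1, -536.0, -1.8])]
scene fine_brush [(0.68, [373.0, -535.9, 1.6])]
```

View pics/top1.png

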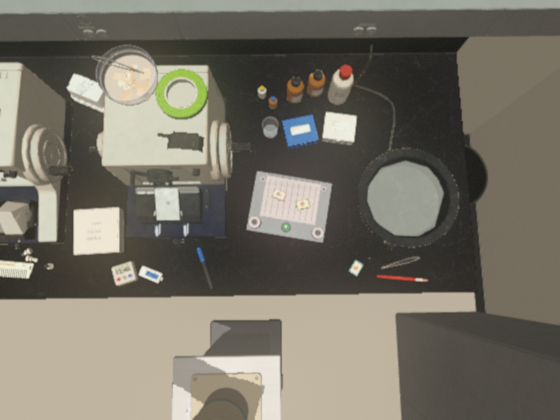

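View pics/scene1.png

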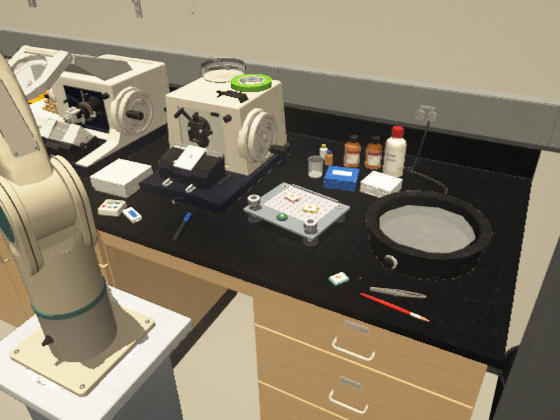

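The scene matches the list: left knob at about (255,222) and right knob at (318,232) in the top view. The level lies between them, and the microtome base is to the left. I'll go up and around in front of it.

Call:
move_arm --pt "0 0 0 0.01 -0.03 0.035 0.085" --pt "0 0 0 0.014 -0.04 0.02 0.085" --pt "0 0 0 0.014 -0.045 0.015 0.085" --pt "0 0 0 0.014 -0.045 0.015 0.085" --pt "0 0 0 0.014 -0.045 0.015 0.085"

```text
clock: 1.5
eef_pos: [292.2, 402.7, 332.0]
tool_rot: [3.141, 0.0, 2.787]
force: [1.3, -0.2, 0.1]
width: 85.3
gripper_force: 0.0
```

Call:
move_arm --pt "0 0 0 0.015 -0.045 0.01 0.085" --pt "0 0 0 0.015 -0.045 0.01 0.085" --pt "0 0 0 0.015 -0.045 0.01 0.085" --pt "0 0 0 0.015 -0.045 0 0.085" --pt "0 0 0 0.015 -0.045 0 0.085"

```text
clock: 2.0
eef_pos: [367.3, 177.8, 362.0]
tool_rot: [3.14, 0.001, 2.787]
force: [0.9, 0.3, -0.3]
width: 85.2
gripper_force: 0.0
```

```bash
python3 -c "
from h import *
s=telemetry.read_state(); print(s['clock'],s['qpos'].round(2),s['eef_pos'],s['tool_rot'],s['force'])"
```

```text
2.0 [-0.7   0.12  0.21  1.94 -0.03  1.08  0.73] [367.25094489 177.7649095  362.03241653] [3.13983385e+00 1.04049403e-03 2.78700627e+00] [ 0.8724401   0.30717725 -0.2819546 ]
```

Call:
move_arm --pt "0 0 8 0.012 -0.045 0 0" --pt "0 0 8 0.015 -0.045 0 0" --pt "0 0 8 0.015 -0.045 0 0" --pt "0 0 8 0.02 -0.045 -0.01 0" --pt "0 0 8 0.03 -0.035 -0.02 0"

```text
clock: 2.5
eef_pos: [445.9, -0.8, 337.6]
tool_rot: [3.141, 0.003, -2.908]
force: [-0.4, 0.1, 0.9]
width: 12.0
gripper_force: 0.0
```

Call:
move_arm --pt "0 0 8 0.02 -0.02 -0.035 0" --pt "0 0 8 0.02 -0.015 -0.035 0" --pt "0 0 8 0.01 0 -0.03 0" --pt "0 0 0 0 0 0 0" --pt "0 0 0 0 0 0 0"

```text
clock: 3.0
eef_pos: [494.9, -33.8, 236.7]
tool_rot: [3.14, -0.001, -2.496]
force: [0.4, -0.1, 0.2]
width: 0.1
gripper_force: 0.0
```

```bash
cat > look.py <<'E'
from h import *
import sys
s=telemetry.read_state(); print(s['clock'],s['qpos'].round(2),s['eef_pos'].round(2),s['tool_rot'].round(3),s['force'].round(2))
im,d=eyes.get_image("wrist"); cv2.imwrite(f"pics/{sys.argv[1]}.png",im); np.save("d.npy",d)
print(eyes.calibration("wrist")["position"])
for n in("screw_fl","screw_fr","level"):
    print(n,[(round(r["confidence"],2),world("wrist",r["location"]).round(1).tolist()) for r in finder.pinpoint("wrist",n)[:2]])
P=cloud("wrist",d); 
for n,c in(("fl",(546,-88.5)),("fr",(511,-278))):
    m=(d>0)&(np.hypot(P[...,0]-c[0],P[...,1]-c[1])<32)&(P[...,2]>58)&(P[...,2]<85)
    if m.sum()>50:
        q=P[m]; e=cv2.minEnclosingCircle(q[:,:2].astype(np.float32)); print(n,m.sum(),np.median(q,0).round(1),q.mean(0).round(1),e)
E
python3 look.py w1
```

```text
3.0 [-0.15  0.41  0.22  1.93 -0.12  0.81  2.36] [494.94 -33.79 236.68] [ 3.140e+00 -1.000e-03 -2.496e+00] [ 0.42 -0.12  0.18]
[428.52531655 -84.57133519 381.2252729 ]
screw_fl [(0.83, [547.0, -91.4, 38.9])]
screw_fr [(0.76, [507.5, -277.6, 38.3])]
level [(0.68, [533.4, -185.0, 41.7]), (0.63, [415.2, 63.6, 4.9])]
fl 849 [542.7 -89.3  71.9] [542.9 -89.2  71. ] ((545.056640625, -89.07876586914062), 17.516136169433594)
fr 1433 [ 509.4 -272.8   69.9] [ 509.5 -273.2   68.9] ((510.67010498046875, -275.3846435546875), 17.681066513061523)
```

Call:
move_arm --pt "0 0 6 0.025 -0.028 -0.03 0" --pt "0 0 6 0.0255 -0.027 -0.03 0" --pt "0 0 0 0 0 -0.045 0" --pt "0 0 0 0 0 -0.04 0" --pt "0 0 0 0 0 -0.01 0"

```text
clock: 3.7
eef_pos: [543.5, -88.2, 78.9]
tool_rot: [3.137, -0.003, -2.284]
force: [-0.5, -0.3, -0.8]
width: -0.0
gripper_force: 0.0
```

```bash
python3 look.py w2
```

```text
3.7 [ 0.04  0.71  0.11  1.92 -0.14  0.52  2.68] [543.53 -88.23  78.9 ] [ 3.137e+00 -3.000e-03 -2.284e+00] [-0.48 -0.31 -0.77]
[ 489.98175322 -152.05736996  223.23927087]
screw_fl [(0.83, [542.9, -89.0, 40.6]), (0.73, [635.9, -167.1, 42.5])]
screw_fr []
level [(0.6, [535.4, -186.7, 40.8])]
fl 1874 [540.1 -98.4  74.5] [541.8 -97.3  72.5] ((547.0547485351562, -90.84221649169922), 17.328706741333008)
```

View pics/w2.png

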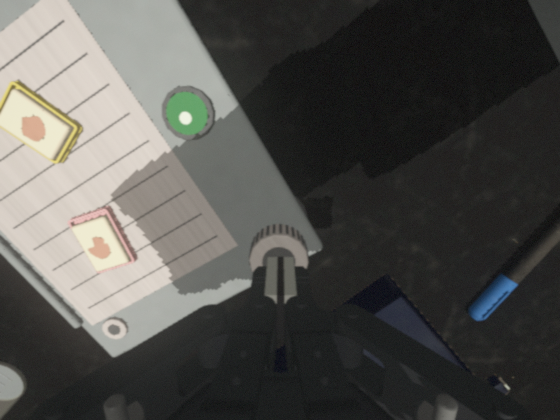

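The picture shows the shut fingertips over the left knob (280,240), nearly centred. Next I'll go down gently.

Call:
move_arm --pt "0 0 0 0.002 -0.001 -0.002 0" --pt "0 0 0 0 0 -0.002 0" --pt "0 0 0 0 0 -0.001 0" --pt "0 0 0 0 0 0 0"

```text
clock: 4.3
eef_pos: [548.0, -89.8, 76.8]
tool_rot: [-3.142, 0.0, -2.284]
force: [-0.2, 0.4, -0.5]
width: 0.2
gripper_force: 0.0
```

Call:
move_arm --pt "0 0 0 0 0 -0.0005 0" --pt "0 0 0 0 0 -0.0005 0"

```text
clock: 4.5
eef_pos: [547.8, -89.9, 75.4]
tool_rot: [3.141, -0.0, -2.284]
force: [1.1, 0.6, -0.6]
width: 0.0
gripper_force: 0.0
```

Call:
move_arm --pt "0 0 0 0 0 -0.0005 0" --pt "0 0 0 0 0 0 0"

```text
clock: 4.7
eef_pos: [547.8, -89.8, 74.8]
tool_rot: [3.141, -0.0, -2.284]
force: [-0.6, -0.4, -0.3]
width: 0.0
gripper_force: 0.0
```

Call:
move_arm --pt "0 0 0 -0.0015 0 -0.001 0" --pt "0 0 0 0 0 -0.001 0" --pt "0 0 0 0 0 0 0"

```text
clock: 5.0
eef_pos: [546.1, -89.8, 72.7]
tool_rot: [3.141, -0.0, -2.284]
force: [0.6, -0.4, 0.4]
width: -0.2
gripper_force: 0.0
```

Call:
move_arm --pt "0 0 0 0 0 -0.001 0" --pt "0 0 0 0 0 0 0"

```text
clock: 5.2
eef_pos: [546.3, -89.8, 71.8]
tool_rot: [3.141, -0.0, -2.284]
force: [0.7, -0.0, -0.4]
width: 0.0
gripper_force: 0.0
```

Call:
move_arm --pt "0 0 0 0 0 -0.0005 0" --pt "0 0 0 0 0 0 0"

```text
clock: 5.4
eef_pos: [546.3, -89.9, 71.4]
tool_rot: [3.141, -0.0, -2.284]
force: [0.4, -0.4, -0.2]
width: -0.0
gripper_force: 0.0
```

Call:
move_arm --pt "0 0 0 0 0 -0.0005 0" --pt "0 0 0 0 0 0 0"

```text
clock: 5.6
eef_pos: [546.3, -89.8, 70.8]
tool_rot: [3.141, -0.0, -2.284]
force: [0.3, -0.3, -0.5]
width: 0.0
gripper_force: 0.0
```

Call:
move_arm --pt "0 0 0 0 0 -0.0005 0" --pt "0 0 0 0 0 0 0"

```text
clock: 5.8
eef_pos: [546.3, -89.8, 70.4]
tool_rot: [3.141, -0.0, -2.284]
force: [0.6, -0.3, 0.2]
width: -0.1
gripper_force: 0.0
```

Call:
move_arm --pt "0 0 0 0 0 -0.0004 0" --pt "0 0 0 0 0 0 0"

```text
clock: 6.0
eef_pos: [546.3, -89.8, 70.0]
tool_rot: [3.141, -0.0, -2.284]
force: [1.1, -0.6, 0.7]
width: 0.2
gripper_force: 0.0
```

Call:
move_arm --pt "0 0 0 0 0 -0.0004 0" --pt "0 0 0 0 0 0 0"

```text
clock: 6.2
eef_pos: [546.3, -89.8, 69.6]
tool_rot: [3.141, -0.0, -2.284]
force: [0.3, 0.4, -1.5]
width: -0.4
gripper_force: 0.0
```

Call:
move_arm --pt "0 0 0 0 0 -0.0004 0" --pt "0 0 0 0 0 0 0"

```text
clock: 6.4
eef_pos: [546.4, -89.8, 69.2]
tool_rot: [3.141, -0.0, -2.284]
force: [-0.2, -0.3, 0.7]
width: 0.1
gripper_force: 0.4
```

Call:
move_arm --pt "0 0 0 0 0 -0.0004 0" --pt "0 0 0 0 0 0 0"

```text
clock: 6.6
eef_pos: [546.3, -89.8, 68.9]
tool_rot: [3.141, -0.0, -2.284]
force: [-0.4, -0.0, 0.9]
width: 0.4
gripper_force: 1.0
```

Call:
move_arm --pt "0 0 0 0 0 -0.0004 0" --pt "0 0 0 0 0 0 0"

```text
clock: 6.8
eef_pos: [546.2, -89.6, 68.4]
tool_rot: [3.141, -0.0, -2.283]
force: [-0.6, 1.2, 1.4]
width: 0.2
gripper_force: 1.2
```

Call:
move_arm --pt "0 0 0 0 0 -0.0004 0" --pt "0 0 0 0 0 0 0"

```text
clock: 7.0
eef_pos: [546.1, -89.5, 68.0]
tool_rot: [3.141, -0.0, -2.283]
force: [-1.4, 1.5, 3.9]
width: 0.3
gripper_force: 1.7
```

Call:
move_arm --pt "0 0 0 0 0 -0.0004 0" --pt "0 0 0 0 0 0 0"

```text
clock: 7.2
eef_pos: [546.2, -89.5, 67.8]
tool_rot: [3.141, -0.0, -2.283]
force: [-2.3, 2.6, 6.1]
width: -0.3
gripper_force: 3.0
```

Call:
move_arm --pt "0 0 0 0 0 -0.0003 0" --pt "0 0 0 0 0 0 0"

```text
clock: 7.4
eef_pos: [546.2, -89.5, 67.7]
tool_rot: [3.141, 0.0, -2.283]
force: [-2.7, 1.4, 8.0]
width: -0.2
gripper_force: 3.8
```

```bash
python3 -c "
from h import *
a=[]
for i in range(3):
    eyes.get_image('wrist'); s=telemetry.read_state(); print(s['eef_pos'].round(3),s['force'].round(2),s['gripper_force'])"
```

```text
[546.191 -89.532  67.733] [-2.52  1.99  7.48] 3.8075731921230727
[546.177 -89.532  67.733] [-2.46  2.44  7.53] 3.802711376104071
[546.215 -89.528  67.777] [-1.54  2.52  6.77] 3.8006326222932785
```

Call:
move_arm --pt "0 0 0 0 0 0.01 0" --pt "0 0 0 0 0 0.015 0.085" --pt "0 0 0 0 0 0 0.085" --pt "0 0 0 0 0 0 0.085" --pt "0 0 0 0 0 0 0.085"

```text
clock: 8.05
eef_pos: [546.1, -89.9, 91.8]
tool_rot: [3.141, -0.001, -2.284]
force: [0.2, 0.4, 0.2]
width: 58.1
gripper_force: 0.0
```

Call:
move_arm --pt "0 0 3 -0.0005 0 -0.015 0.085" --pt "0 0 0 0 0 -0.015 0.085" --pt "0 0 0 0 0 -0.01 0.085" --pt "0 0 0 0 0 -0.004 0.085" --pt "0 0 0 0 0 0 0.085"

```text
clock: 8.55
eef_pos: [545.4, -89.8, 47.6]
tool_rot: [3.14, -0.001, -2.231]
force: [-0.2, -0.7, -0.1]
width: 85.2
gripper_force: 0.0
```

Call:
move_arm --pt "0 0 0 0 0 -0.003 0.085" --pt "0 0 0 0 0 0 0.04" --pt "0 0 0 0 0 0 0.04" --pt "0 0 0 0 0 0 0.04" --pt "0 0 0 0 0 0 0.04"

```text
clock: 9.05
eef_pos: [546.0, -89.8, 45.6]
tool_rot: [-3.142, 0.0, -2.231]
force: [-0.7, -0.1, 0.7]
width: 40.0
gripper_force: 0.0
```

```bash
python3 look.py w3
```

```text
9.05 [ 0.06  0.77  0.08  1.93 -0.13  0.45  2.72] [545.99 -89.84  45.56] [-3.142  0.    -2.231] [-0.73 -0.06  0.68]
[ 494.56359859 -156.38648834  189.19449566]
screw_fl [(0.72, [545.0, -89.2, 39.4])]
screw_fr []
level [(0.96, [532.6, -183.8, 40.2])]
fl 6393 [540.9 -92.7  70.1] [541.2 -93.3  70.3] ((540.962646484375, -95.03641510009766), 30.8292236328125)
```

View pics/w3.png

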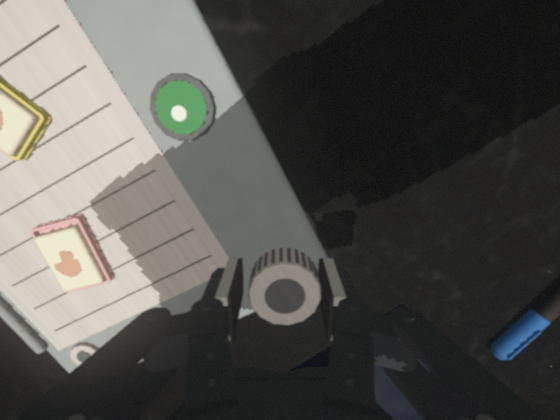

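The knob (285,285) sits between the fingers. I'll close on it.

Call:
move_arm --pt "0 0 0 0 0 0 0.028" --pt "0 0 0 0 0 0 0.028" --pt "0 0 0 0 0 0 0.028"

```text
clock: 9.55
eef_pos: [544.7, -88.9, 45.3]
tool_rot: [3.139, -0.001, -2.231]
force: [-4.4, 4.2, 5.8]
width: 32.1
gripper_force: 59.0
```

Call:
move_arm --pt "0 0 -4 -0.0006 0.0006 0.0003 0.028" --pt "0 0 -8.5 0 0 -7e-05 0.028" --pt "0 0 -8.5 0 0 -7e-05 0.028" --pt "0 0 -8.5 0 0 -7e-05 0.028" --pt "0 0 -8.5 0 0 -7e-05 0.028"

```text
clock: 10.05
eef_pos: [544.9, -89.2, 45.4]
tool_rot: [3.141, -0.001, -2.9]
force: [-3.6, 2.0, 4.7]
width: 32.0
gripper_force: 59.1
```

```bash
python3 -c "
from h import *
s=telemetry.read_state(); print(s['qpos'].round(2),s['eef_pos'].round(2),s['force'].round(1),s['torque'].round(2))"
```

```text
[-0.05  0.78  0.25  1.94 -0.39  0.47  2.29] [544.88 -89.22  45.4 ] [-3.6  2.   4.7] [0.21 0.68 0.07]
```

Call:
move_arm --pt "0 0 -8.5 -0.0003 0.0002 0 0.028" --pt "0 0 -8.5 0 0 0 0.028" --pt "0 0 -8.5 0 0 0 0.028" --pt "0 0 -8.5 0 0 -7e-05 0.028" --pt "0 0 -8.5 0 0 -7e-05 0.028"

```text
clock: 10.55
eef_pos: [544.8, -89.7, 45.2]
tool_rot: [-3.141, 0.0, 2.641]
force: [-2.7, 0.5, 2.7]
width: 32.4
gripper_force: 59.2
```

```bash
cat > st.py <<'E'
from h import *
s=telemetry.read_state(); print(s['clock'],s['qpos'].round(2),s['eef_pos'].round(2),s['tool_rot'].round(3),s['force'].round(1),s['torque'].round(2),s['gripper_force'])
E
python3 st.py
```

```text
10.55 [-0.16  0.81  0.44  1.94 -0.65  0.53  1.8 ] [544.82 -89.68  45.23] [-3.141  0.     2.641] [-2.7  0.5  2.7] [0.03 0.61 0.06] 59.201695919036865
```

Call:
move_arm --pt "0 0 -8.5 -0.0002 0 -7e-05 0.028" --pt "0 0 -8.5 0 0 -7e-05 0.028" --pt "0 0 -8.5 0 0 -7e-05 0.028" --pt "0 0 -8.5 0 0 -7e-05 0.028" --pt "0 0 -8.5 0 0 -7e-05 0.028"

```text
clock: 11.05
eef_pos: [544.4, -89.9, 44.9]
tool_rot: [-3.141, 0.001, 1.9]
force: [-3.5, -0.5, 2.8]
width: 32.1
gripper_force: 59.3
```

```bash
python3 st.py
```

```text
11.05 [-0.27  0.87  0.63  1.94 -0.87  0.62  1.26] [544.45 -89.92  44.88] [-3.141e+00  1.000e-03  1.900e+00] [-3.5 -0.5  2.8] [-0.13  0.62  0.03] 59.27163362503052
```

Call:
move_arm --pt "0 0 -8.5 -0.0003 0 -7e-05 0.028" --pt "0 0 -8.5 0 0 -7e-05 0.028" --pt "0 0 -8.5 0 0 -7e-05 0.028" --pt "0 0 -8.5 0 0 -7e-05 0.028" --pt "0 0 -8.5 0 0 -7e-05 0.028"

```text
clock: 11.55
eef_pos: [544.0, -90.0, 44.7]
tool_rot: [3.141, 0.002, 1.158]
force: [-3.4, -1.4, 4.6]
width: 32.3
gripper_force: 59.4
```

```bash
python3 st.py
```

```text
11.55 [-0.36  0.93  0.8   1.95 -1.03  0.73  0.66] [543.98 -89.99  44.66] [3.141e+00 2.000e-03 1.158e+00] [-3.4 -1.4  4.6] [0.01 0.7  0.03] 59.41781044006348
```

Call:
move_arm --pt "0 0 -8.5 -0.0003 0 0 0.028" --pt "0 0 -8.5 0 0 0 0.028" --pt "0 0 -8.5 0 0 0 0.028" --pt "0 0 -8.5 0 0 -7e-05 0.028" --pt "0 0 -8.5 0 0 -7e-05 0.028"

```text
clock: 12.05
eef_pos: [543.6, -89.7, 44.6]
tool_rot: [3.141, 0.001, 0.416]
force: [-3.8, 0.3, 5.1]
width: 31.8
gripper_force: 59.5
```

```bash
python3 st.py
```

```text
12.05 [-0.39  0.96  0.85  1.95 -1.07  0.78 -0.04] [543.63 -89.67  44.56] [3.141e+00 1.000e-03 4.160e-01] [-3.8  0.3  5.1] [0.22 0.71 0.1 ] 59.506351947784424
```

Call:
move_arm --pt "0 0 -8.5 -0.0003 0 0.0001 0.028" --pt "0 0 -8.5 0 0 0 0.028" --pt "0 0 -8.5 0 0 0 0.028" --pt "0 0 -8.5 0 0 0 0.028" --pt "0 0 -8.5 0 0 0 0.028"

```text
clock: 12.55
eef_pos: [543.6, -89.3, 44.5]
tool_rot: [3.141, 0.0, -0.325]
force: [-2.1, 2.5, 3.4]
width: 32.2
gripper_force: 59.4
```

Call:
move_arm --pt "0 0 -8.5 -0.0002 0 0 0.028" --pt "0 0 -8.5 0 0 0 0.028" --pt "0 0 -8.5 0 0 0 0.028" --pt "0 0 -8.5 0 0 0 0.028" --pt "0 0 0 0 0 0 0.028"

```text
clock: 13.05
eef_pos: [543.9, -89.0, 44.5]
tool_rot: [3.141, -0.0, -0.913]
force: [-2.0, 1.7, 2.7]
width: 32.0
gripper_force: 59.4
```

```bash
python3 st.py
```

```text
13.05 [-0.4   0.97  0.87  1.95 -1.09  0.79 -1.36] [543.87 -88.98  44.53] [ 3.141 -0.    -0.913] [-2.   1.7  2.7] [ 0.36  0.27 -0.07] 59.38485324382782
```

Call:
move_arm --pt "0 0 -8 0 0 0 0.028" --pt "0 0 0 0 0 0 0.028" --pt "0 0 0 0 0 0 0.085" --pt "0 0 0 0 0 0 0.085" --pt "0 0 0 0 0 0 0.085"

```text
clock: 13.55
eef_pos: [543.8, -89.5, 44.4]
tool_rot: [3.141, -0.001, -1.051]
force: [0.5, 0.2, -0.5]
width: 74.0
gripper_force: 0.0
```

Call:
move_arm --pt "0 0 0 0 0 0 0.085" --pt "0 0 0 0 0 0.02 0.085" --pt "0 0 0 0.001 0 0.03 0" --pt "0 0 0 0 0 0 0" --pt "0 0 0 0 0 0 0"

```text
clock: 14.05
eef_pos: [545.0, -89.0, 94.8]
tool_rot: [-3.141, -0.001, -1.052]
force: [-0.1, 0.5, -0.4]
width: 43.3
gripper_force: 0.0
```

Call:
move_arm --pt "0 0 0 0 0 0 0" --pt "0 0 0 0 0 0 0" --pt "0 0 0 0 0 0 0" --pt "0 0 0 0 0 0 0"

```text
clock: 14.45
eef_pos: [544.3, -89.0, 94.0]
tool_rot: [3.141, 0.0, -1.053]
force: [0.0, 0.3, -0.8]
width: -0.2
gripper_force: 0.0
```

```bash
python3 look.py w4
```

```text
14.45 [-0.44  0.91  0.95  1.93 -0.99  0.87 -1.57] [544.33 -89.03  93.98] [ 3.141  0.    -1.053] [ 0.02  0.31 -0.83]
[ 585.63026815 -162.17481201  237.78353533]
screw_fl [(0.82, [546.2, -90.3, 40.9])]
screw_fr []
level [(0.65, [531.6, -185.3, 38.4])]
fl 1947 [547.6 -95.1  68.9] [546.4 -94.7  68.2] ((544.0794677734375, -90.60625457763672), 17.512096405029297)
fr 729 [ 505.1 -261.4   67. ] [ 505.1 -262.4   65.8] ((504.83953857421875, -266.0121154785156), 12.917811393737793)
```

View pics/w4.png

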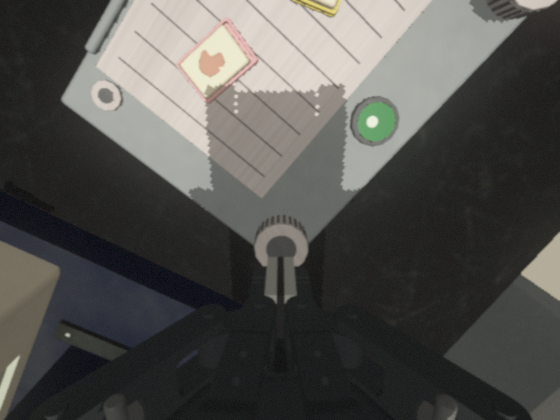

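The shut fingertips stand over the left knob (280,240). The plate and blocks look undisturbed. Now the press test.

Call:
move_arm --pt "0 0 0 0.0005 0 -0.01 0" --pt "0 0 0 0 0 -0.01 0" --pt "0 0 0 0 0 -0.005 0" --pt "0 0 0 0 0 0 0" --pt "0 0 0 0 0 0 0"

```text
clock: 15.15
eef_pos: [545.0, -89.2, 69.3]
tool_rot: [3.141, -0.0, -1.053]
force: [-0.5, 0.7, 0.2]
width: 0.2
gripper_force: 0.0
```

Call:
move_arm --pt "0 0 0 0 0 -0.0005 0" --pt "0 0 0 0 0 0 0"

```text
clock: 15.35
eef_pos: [545.2, -89.1, 69.1]
tool_rot: [3.141, -0.0, -1.053]
force: [-0.4, -0.1, 0.1]
width: 0.0
gripper_force: 0.0
```

Call:
move_arm --pt "0 0 0 0 0 -0.0006 0" --pt "0 0 0 0 0 0 0"

```text
clock: 15.55
eef_pos: [545.2, -89.0, 68.4]
tool_rot: [3.141, -0.0, -1.053]
force: [-0.5, -0.1, 0.3]
width: -0.2
gripper_force: 0.0
```

Call:
move_arm --pt "0 0 0 0 0 -0.0004 0" --pt "0 0 0 0 0 0 0"

```text
clock: 15.75
eef_pos: [545.1, -89.0, 67.9]
tool_rot: [3.141, -0.0, -1.053]
force: [-0.1, -0.2, 0.5]
width: -0.1
gripper_force: 0.0
```

Call:
move_arm --pt "0 0 0 0 0 -0.0004 0" --pt "0 0 0 0 0 0 0"

```text
clock: 15.95
eef_pos: [545.2, -89.0, 67.7]
tool_rot: [3.141, -0.0, -1.053]
force: [-0.2, 0.6, 1.9]
width: -0.2
gripper_force: 0.9
```

Call:
move_arm --pt "0 0 0 0 0 -0.0003 0" --pt "0 0 0 0 0 0 0"

```text
clock: 16.15
eef_pos: [545.2, -89.1, 67.6]
tool_rot: [-3.142, -0.0, -1.053]
force: [-0.9, 0.8, 4.8]
width: 0.4
gripper_force: 2.4
```

Call:
move_arm --pt "0 0 0 0 0 -0.0003 0" --pt "0 0 0 0 0 0 0"

```text
clock: 16.35
eef_pos: [545.2, -89.1, 67.5]
tool_rot: [-3.141, -0.0, -1.053]
force: [-2.0, 1.0, 7.4]
width: -0.0
gripper_force: 3.6
```

Call:
move_arm --pt "0 0 0 0 0 -0.0003 0" --pt "0 0 0 0 0 0 0" --pt "0 0 0 0 0 0 0"

```text
clock: 16.65
eef_pos: [545.3, -89.1, 67.5]
tool_rot: [-3.141, -0.0, -1.053]
force: [-1.8, 1.6, 8.6]
width: -0.2
gripper_force: 4.6
```

```bash
python3 st.py; python3 st.py
```

```text
16.65 [-0.41  0.93  0.89  1.94 -1.03  0.81 -1.55] [545.33 -89.12  67.47] [-3.141 -0.    -1.053] [-1.8  1.6  8.6] [ 0.34  0.38 -0.05] 4.56831896037329
16.65 [-0.41  0.93  0.89  1.94 -1.03  0.81 -1.55] [545.33 -89.12  67.47] [-3.141 -0.    -1.053] [-1.8  1.6  8.6] [ 0.34  0.38 -0.05] 4.56831896037329
```

Call:
move_arm --pt "0 0 0 0 0 -0.0001 0" --pt "0 0 0 0 0 0 0" --pt "0 0 0 0 0 0 0"

```text
clock: 16.95
eef_pos: [545.3, -89.1, 67.4]
tool_rot: [-3.141, -0.0, -1.053]
force: [-2.0, 0.6, 10.0]
width: 0.3
gripper_force: 4.9
```

Call:
move_arm --pt "0 0 0 0 0 0.01 0" --pt "0 0 0 0 0 0.02 0" --pt "0 0 0 -0.0085 -0.047 0 0" --pt "0 0 0 -0.0085 -0.047 0 0" --pt "0 0 0 -0.0085 -0.047 0 0"

```text
clock: 17.45
eef_pos: [519.7, -231.1, 97.0]
tool_rot: [3.141, -0.001, -1.051]
force: [0.8, 0.3, 0.2]
width: -0.0
gripper_force: 0.0
```

Call:
move_arm --pt "0 0 0 -0.009 -0.047 0 0" --pt "0 0 0 0 0 0 0" --pt "0 0 0 0 0 0 0"

```text
clock: 17.75
eef_pos: [509.8, -278.7, 96.8]
tool_rot: [3.141, -0.001, -1.057]
force: [1.7, 0.0, -0.3]
width: -0.2
gripper_force: 0.0
```

```bash
python3 look.py w5
```

```text
17.75 [-0.07  0.91  0.91  1.85 -0.94  0.88 -1.32] [ 509.84 -278.73   96.82] [ 3.141e+00 -1.000e-03 -1.057e+00] [ 1.71  0.04 -0.31]
[ 551.61923454 -350.04836994  240.07278195]
screw_fl []
screw_fr [(0.66, [505.2, -273.5, 37.5])]
level [(0.83, [533.9, -183.7, 36.1])]
fr 1801 [ 514.4 -278.5   68.1] [ 513.1 -278.1   67.4] ((510.5577697753906, -273.8345947265625), 17.603986740112305)
```

View pics/w5.png

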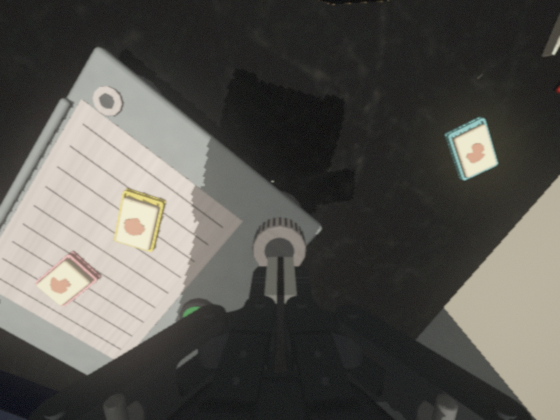

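The fingertips are over the right knob (280,240). I'll press there.

Call:
move_arm --pt "0 0 0 0.0005 0.003 -0.01 0" --pt "0 0 0 0 0 -0.01 0" --pt "0 0 0 0 0 -0.007 0" --pt "0 0 0 0 0 0 0" --pt "0 0 0 0 0 0 0"

```text
clock: 18.45
eef_pos: [510.9, -274.0, 69.1]
tool_rot: [3.141, 0.0, -1.053]
force: [-0.2, 0.1, 0.6]
width: 0.2
gripper_force: 0.0
```

Call:
move_arm --pt "0 0 0 0 0 -0.0005 0" --pt "0 0 0 0 0 0 0"

```text
clock: 18.65
eef_pos: [511.1, -274.2, 69.1]
tool_rot: [3.141, -0.0, -1.053]
force: [-1.5, 0.5, -0.6]
width: -0.3
gripper_force: 0.0
```

Call:
move_arm --pt "0 0 0 0 0 -0.0004 0" --pt "0 0 0 0 0 0 0"

```text
clock: 18.85
eef_pos: [511.1, -274.1, 68.7]
tool_rot: [3.141, -0.0, -1.053]
force: [0.2, 0.1, 0.1]
width: -0.2
gripper_force: 0.0
```

Call:
move_arm --pt "0 0 0 0 0 -0.0004 0" --pt "0 0 0 0 0 0 0"

```text
clock: 19.05
eef_pos: [511.1, -274.0, 68.2]
tool_rot: [3.141, -0.0, -1.053]
force: [-0.2, -1.0, 0.3]
width: -0.1
gripper_force: 0.0
```

Call:
move_arm --pt "0 0 0 0 0 -0.0003 0" --pt "0 0 0 0 0 0 0"

```text
clock: 19.25
eef_pos: [511.1, -274.0, 67.9]
tool_rot: [3.141, -0.0, -1.053]
force: [0.0, -0.5, 0.5]
width: 0.0
gripper_force: 0.0
```

Call:
move_arm --pt "0 0 0 0 0 -0.0003 0" --pt "0 0 0 0 0 0 0"

```text
clock: 19.45
eef_pos: [511.2, -274.1, 67.8]
tool_rot: [3.141, -0.0, -1.053]
force: [0.6, 0.0, 1.6]
width: 0.0
gripper_force: 0.7
```

Call:
move_arm --pt "0 0 0 0 0 -0.0003 0" --pt "0 0 0 0 0 0 0"

```text
clock: 19.65
eef_pos: [511.2, -274.1, 67.7]
tool_rot: [3.142, -0.0, -1.053]
force: [-1.5, 0.8, 4.1]
width: 0.4
gripper_force: 2.2
```

Call:
move_arm --pt "0 0 0 0 0 -0.0003 0" --pt "0 0 0 0 0 0 0"

```text
clock: 19.85
eef_pos: [511.2, -274.2, 67.6]
tool_rot: [-3.141, -0.0, -1.053]
force: [-0.5, 0.9, 6.8]
width: 0.1
gripper_force: 3.3
```

Call:
move_arm --pt "0 0 0 0 0 -0.0003 0" --pt "0 0 0 0 0 0 0"

```text
clock: 20.05
eef_pos: [511.2, -274.2, 67.5]
tool_rot: [-3.141, -0.0, -1.053]
force: [-1.0, 1.1, 9.0]
width: -0.1
gripper_force: 4.3
```

Call:
move_arm --pt "0 0 0 0 0 -0.0002 0" --pt "0 0 0 0 0 0 0" --pt "0 0 0 0 0 0 0"

```text
clock: 20.35
eef_pos: [511.3, -274.2, 67.5]
tool_rot: [-3.141, -0.0, -1.053]
force: [-1.6, 1.8, 10.0]
width: 0.0
gripper_force: 4.9
```

Call:
move_arm --pt "0 0 0 0 0 0.01 0" --pt "0 0 0 0 0 0.03 0" --pt "0 0 0 0 0 0.045 0" --pt "0 0 0 -0.01 0 0.04 0" --pt "0 0 0 -0.02 0 0.02 0"

```text
clock: 20.85
eef_pos: [482.8, -275.4, 214.8]
tool_rot: [-3.14, -0.005, -1.051]
force: [-0.9, -0.3, -0.4]
width: 0.0
gripper_force: 0.0
```

Call:
move_arm --pt "0 0 0 0 0 0 0" --pt "0 0 0 0 0 0 0" --pt "0 0 0 0 0 0 0"

```text
clock: 21.15
eef_pos: [481.6, -273.1, 210.4]
tool_rot: [3.141, 0.001, -1.052]
force: [0.3, -0.1, -0.6]
width: 0.1
gripper_force: 0.0
```

```bash
python3 look.py w6
```

```text
21.15 [-0.15  0.75  1.06  1.83 -0.76  1.04 -1.41] [ 481.63 -273.12  210.37] [ 3.141e+00  1.000e-03 -1.052e+00] [ 0.32 -0.09 -0.58]
[ 522.93985142 -346.42073887  353.77273425]
screw_fl [(0.86, [550.9, -92.6, 36.7])]
screw_fr [(0.71, [508.1, -278.1, 36.7]), (0.52, [599.1, -234.9, 38.7])]
level [(0.86, [529.5, -185.2, 37.0])]
fl 767 [542.9 -95.9  68.4] [543.  -95.1  67.3] ((543.2670288085938, -92.0107192993164), 17.46609115600586)
fr 977 [ 508.7 -279.3   68.9] [ 508.7 -279.2   68.6] ((508.2735290527344, -277.96746826171875), 17.39139747619629)
```

```bash
python3 -c "
from h import *
print(ctrl.finish_job())"
```

```text
the job is handed in; nothing more can be done
None
```

I turned the front left screw about 5.1 rad clockwise, then pressed the left and right knobs to about 10 N: each gave only 0.3–0.4 mm, so neither rocks. I took the hand away and handed the job in. I could not measure the foot loads directly; from knob heights and give I estimate the screw is about 0.25 rad too long, inside the 0.6 rad tolerance.

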